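# Set the turntable brake with a wedge

### The job

Set the brake of the toy turntable: lay the wooden wedge flat on the board and push it, thin end first, between the fixed fence and the steel screw of the sprung arm, until the arm's pointer stands at the one long mark of its scale. Push gently, never let the pointer go past the last mark, leave the wedge in place holding the arm there by itself, and do not disturb the other toys.

Things in the scene. Friction and masses are not known exactly. Their poses are not given: they have to be found in the camera images.
- board: Fixed plywood board, 400 x 285 mm, 12 thick, carrying fence, sprung arm, scale and turntable. Origin on its underside below the fence's inner face; x along the fence (the way the wedge is pushed), y from fence to arm and turntable, z up. It spans x -170 to 230, y -50 to 235. Nothing on it but the tree and the 52 mm steel spring post by the arm's pivot (x 50, y 45) stands above z = 50.
- fence_mouth (a point): Near end of the fence, on the board's top (z = 12 mm) in the plane of its inner face, at board x -30, y 0; axes as the board's. The fence is a fixed wooden strip from here 110 mm along +x, 22 mm wide towards -y, 24 mm high. The wedge lies on the board and enters here, its straight face sliding along the fence's inner face.
- screw_axis (a point): Where the steel screw crosses the arm's bar; at rest board x -10, y 45, z 30 mm (bar: 16 mm wide, near end 25 mm before the screw, top z 38). The screw's domed end, 12 mm across, points at the fence (-y). The rest gap from dome to fence is between 9 and 14 mm, set anew each time and not measured: find how deep the wedge must go by pushing and watching the pointer.
- brake_arm (a joint): Sprung arm's angle, rad: 0 at rest (first mark); grows as the wedge moves the screw off the fence (pointer goes to board -y). Screw 60 mm, pointer tip 150 mm from the pivot. Marks every 0.05 from 0 to 0.30; the fifth, 0.20, is the long one. Spring force at the screw 1 N at rest, 2.5 N at the long mark; pushing the wedge takes 3 to 15 N; friction then holds it, the pointer falling back up to 0.04 when first let go.
- pivot_pin (a point): The arm's pivot, on the board's top at board x 50, y 45. A thin bar with a steel pointer runs from it 150 mm to the scale at the board's far end (along board +x at rest, 25 mm above the table). Scale: dark wooden ribs on a light strip, 7.5 mm apart, six short (10 mm) and, fifth from the rest end, one long (24 mm), where the pointer must stop.
- wedge_tail (a point): Centre of the square tail block (half-way up, 18 mm above the underside) of a loose wooden wedge, 80 g, 136 mm long, lying on the table. x to the thin end, z up. Tail: 40 long, 30 wide (y -15 to 15), 36 high; grasp it across y or push its end face. Taper from x = 20 (30 thick) to x = 116 (6 thick), 26 high: straight face y = -15 goes to the fence, slope (1 in 4) to the screw.
- turntable (a joint): Angle of the turntable, rad, any value; it spins freely about board x -20, y 150; disc 150 mm across, its track's top 42 mm above the table. Not part of the job.
- engine: Black wooden engine, 95 x 35 x 60 mm; a bystander, to be left where it is. Origin: centre of its underside.
- wagon: Wooden log wagon, 80 x 40 x 43 mm; a bystander, to be left where it is. Origin: centre of its underside.
- tunnel0: Lowest of three stacked tunnel halves, each 100 x 90 x 54 mm; a bystander, to be left where it is. Origin: centre of its underside.
- tunnel1: Middle tunnel half; a bystander, to be left where it is. Origin: centre of its underside.
- tunnel2: Top tunnel half; a bystander, to be left where it is. Origin: centre of its underside.
- tree: Turned wooden tree, 40 mm across, 75 mm high, standing on the board; a bystander, to be left where it is. Origin: centre of its underside.
- barrel: Wooden barrel, 26 mm across, 30 mm high, standing on the board; a bystander, to be left where it is. Origin: centre of its underside.
- track: Loose straight track piece, 151 x 40 x 12 mm; a bystander, to be left where it is. Origin: centre of its underside.
There are look-alikes about, which are no part of the job. Leave any orange or purple look-alike of the part that bears wedge_tail alone.

How it is judged (in metres and radians):
At the end, for the whole second after the job is handed in: The pointer rests within 0.02 rad (3 mm) of the long mark (0.18 to 0.22 rad), held by the wedge, which lies flat on the board between fence and screw, along the fence within 0.1 rad, its tail centre 20 to 120 mm before the board origin in x and 5 to 25 mm from the fence face (value of joint brake_arm between 0.18 and 0.22 rad and velocity of joint brake_arm between -0.02 and 0.02 rad/s and x of wedge_tail in the frame of board between -0.12 and -0.02 m and y of wedge_tail in the frame of board between 0.005 and 0.025 m and z of wedge_tail in the frame of board between 0.026 and 0.035 m and angle between wedge_tail's own z axis and vertical below 0.1 rad and angle between the x axis of wedge_tail and the x axis of board, either way round below 0.1 rad); the robot touches nothing.
It fails at once if the pointer is pushed past the last mark (over 0.31 rad) (value of joint brake_arm above 0.31 rad).
It fails at once if more than 40 N is put on the board, its fence, its arm or turntable (contact force between board and anything else above 40 N).
It fails at once if a bystander toy is moved more than 30 mm (distance of any of engine, wagon, tunnel0, tunnel1, tunnel2, tree, barrel, track from where it was at the start of the episode above 0.03 m).
It also fails if it takes over 72 s, if anything falls off the work surface, if the arm or the gripper's body presses on something with over 40 N, if the wrist force passes 120 N, or if a joint passes its speed limit or range.

### The arm

A 6-joint arm with a two-finger parallel gripper is mounted at the origin on the work surface. World frame = base frame: x ahead of the robot, y to its left, z up, the work surface at z = 0. Lengths are in mm, angles in rad, forces in N, time in s.
With the tool pointing down it reaches from about 300 to 775 mm from the base axis. Payload 14.6 kg.
Tool frame: the origin (TCP) lies between the finger pads; the fingertips stand 8 mm ahead of it and the grasp point (between the pads) lies 11 mm behind it; z points along the fingers, y is the direction in which the jaws open and shut (so a half turn about z gives the same grasp; the last joint's range is limited). The gripper opens to 94 mm and grips with 3 to 60 N. Pads are 16 mm wide; open, the fingers measure 119 mm over their backs; the gripper's body (75 mm by 177 mm) begins 78 mm behind the grasp point.
Start: joints at [1.036, 0.3, 1.521, -0, 1.321, -0.067], TCP at [248.004, 490.901, 213.446] pointing down, gripper open.
Joint ranges: [-3.03, 3.03], [-0.79, 2.21], [0.23, 2.52], [-1.04, 4.18], [0, 3.07], [-2.55, 2.55]. Speed limits (rad/s): [2.22, 2.22, 2.57, 3.14, 3.14, 3.14].

### API

Orientations are given as [roll, pitch, yaw] about the fixed x, y, z axes, in that order (R = Rz(yaw) Ry(pitch) Rx(roll)).
In Python, from cell import manip, cams, models gives the robot as it stands. The module is installed in compiled form; this text tells all that it offers.
- The arm moves only by the shell command python3 -m pendant 'ROWS' [OPENING] [FORCE]. ROWS is JSON, a list that holds one entry, the list of rows, each a list of 4 numbers: the shift along the tool's x, y, z in cm, then the turn about the tool's z in rad. In form: [[[x, y, z, roll], ...]]. A call has 1 to 5 rows; each row is the pose to reach, as a shift and turn from the pose commanded when the call began, along the tool's axes at that moment; what a row does not reach only later rows make up. A row lasts 1/10 s, in which the tool goes at most 50 mm and 8.59 degrees, less where a joint would pass 70% of its speed; a pose out of reach is approached as far as the arm can. A call with a gripper value outside its range is refused whole. OPENING is the opening, from -1 (shut) to 1 (fully open), so that 0 is half open, set as the call begins (- or left out, the last holds). The fingers move at their own pace and stop on an object; FORCE is the grip in N (left out, the last holds). Time passes only in rows, so rows that repeat a pose let the fingers close. It gives the time, the measured TCP pose, the force and the opening at its end, in the units of the state.
- manip.read_state(): the state, without advancing time (a new reading comes with each control period).
- cams.camera(name): name is "side" or "top" or "wrist"; returns a dict with "frame" (400x640x3 uint8, red, green, blue), "K" (3x3 intrinsics, pixels), "D" ([k1, k2, p1, p2, k3] as OpenCV has them; the pictures are not rectified), "pose" (4x4, takes a point from camera to world coordinates). Camera axes: x right, y down, z forward; pixel columns grow to the right and rows downward; lengths in mm; the calibration is good to about 2 mm. A picture is of the moment at which its call begins. There is no depth.
- manip.sign_off(): hands the job in, once; it reports no verdict.
Trained networks look in the newest picture that a camera, given by its name, has taken for a name from the list of things; names that differ only in an ending like _2 or _b are one class to them, and where a whole thing is asked for, a point or a joint stands for the part that bears it (a point fixed in the world has none). Each returns a list of dicts, best first, with "score" (0 to 1); they miss things now and then, are a little off and sometimes report something else, mostly with a low value. They report only what shows in the picture. A call takes as long as a camera call. They do not tell look-alikes from the thing itself.
- models.regions_of(camera, name): "pixels" (400x640 bool, what is visible of it) and "point" ([column, row] in pixels, amid what is visible of it).
The state is a dict: "clock": time; "joints": joint angles; "qd": joint speeds; "effort": joint torques, N m; "eef_pos": TCP position; "eef_rot": TCP orientation; "wrist_force": force on the tool from outside, world axes, zero at the start; "moment": the same for the moment, N m; "finger_gap": finger opening in mm.
Only numpy, scipy, OpenCV 4.12 (cv2) and the standard library are available. Lean on these libraries where they do the work, as an engineer would, in place of code of your own. Each camera call takes 0.05 s, during which the arm holds its last target.

## Working session

There is one attempt and no reset: what is moved stays moved. The work goes in short steps, Python scripts to look and compute and a shell command to move; the robot and the scene stay as the last step left them, time stands still between calls to the robot, and variables do not carry over. Pictures are saved under pics/ and viewed, and the job is handed in when it is done.

```bash
mkdir -p pics
cat > h.py <<'E'
import numpy as np,cv2
from cell import manip,cams,models
def snap(n,f):
    c=cams.camera(n); cv2.imwrite('pics/'+f,c['frame'][:,:,::-1]); return c
def ray(c,px):
    u=cv2.undistortPoints(np.array([[px]],float),np.array(c['K'],float),np.array(c['D'],float))[0,0]
    P=np.array(c['pose']);return P[:3,3],P[:3,:3]@np.array([u[0],u[1],1.])
def onz(c,px,z):
    o,d=ray(c,px); return o+d*(z-o[2])/d[2]
def proj(c,pts):
    P=np.linalg.inv(np.array(c['pose'],float));pts=np.atleast_2d(np.array(pts,float))
    r,_=cv2.Rodrigues(P[:3,:3]);return cv2.projectPoints(pts,r,P[:3,3],np.array(c['K'],float),np.array(c['D'],float))[0][:,0]
E
python3 - <<'E'
from h import *
for n in('top','side','wrist'):
    c=snap(n,n+'0.png');print(n,np.round(c['pose'],3).tolist(),np.round(c['K'],1).tolist())
    for t in('wedge_tail','board','brake_arm','turntable','tree','barrel'):
        print(t,[(round(r['score'],2),np.round(r['point']).tolist(),int(r['pixels'].sum())) for r in models.regions_of(n,t)])
print(manip.read_state())
E
```

```text
top [[-0.017, -0.998, 0.053, 454.703], [-1.0, 0.018, 0.008, -32.013], [-0.009, -0.052, -0.999, 1546.673], [0.0, 0.0, 0.0, 1.0]] [[480.2, 0.0, 325.4], [0.0, 480.2, 202.7], [0.0, 0.0, 1.0]]
wedge_tail [(0.95, [470.0, 215.0], 327), (0.84, [424.0, 200.0], 354), (0.72, [435.0, 251.0], 318), (0.67, [477.0, 279.0], 347), (0.51, [307.0, 187.0], 10739)]
board [(0.76, [310.0, 184.0], 10671)]
brake_arm [(0.81, [320.0, 179.0], 336)]
turntable [(0.72, [296.0, 203.0], 1797), (0.65, [322.0, 178.0], 344)]
tree [(0.63, [266.0, 163.0], 105)]
barrel []
side [[0.981, -0.081, 0.176, 282.163], [-0.193, -0.522, 0.831, -1230.744], [0.025, -0.849, -0.528, 875.787], [0.0, 0.0, 0.0, 1.0]] [[485.9, 0.0, 319.2], [0.0, 485.9, 194.5], [0.0, 0.0, 1.0]]
wedge_tail [(0.87, [250.0, 358.0], 904), (0.71, [344.0, 286.0], 662), (0.69, [338.0, 341.0], 932), (0.58, [277.0, 308.0], 438)]
board [(0.58, [328.0, 215.0], 6384)]
brake_arm [(0.67, [341.0, 211.0], 354)]
turntable []
tree []
barrel [(0.58, [349.0, 193.0], 75)]
wrist [[0.45, 0.866, 0.216, 184.47], [0.893, -0.437, -0.109, 521.521], [0.0, 0.242, -0.97, 385.399], [0.0, 0.0, 0.0, 1.0]] [[321.1, 0.0, 321.5], [0.0, 321.1, 197.7], [0.0, 0.0, 1.0]]
wedge_tail []
board []
brake_arm []
turntable []
tree []
barrel []
{'clock': 1.05, 'joints': array([ 1.03636923e+00,  2.99861043e-01,  1.52098237e+00,  3.11200147e-05,
        1.32070554e+00, -6.66043527e-02]), 'qd': array([-0.00010367,  0.00012835,  0.00081136,  0.00287057, -0.0019326 ,
        0.00141305]), 'effort': array([ 3.32687385e-03, -5.31670260e+01, -3.52920628e+01,  7.09395809e-02,
        2.13809725e-02,  2.79194353e-06]), 'eef_pos': array([248.01531529, 490.90223285, 213.47442432]), 'eef_rot': array([ 3.14154705e+00, -2.71773173e-05,  2.67376221e+00]), 'wrist_force': array([ 0.10526084, -0.35652329, -0.17008955]), 'moment': array([ 2.89784961e-03, -5.08157634e-03, -3.54067185e-05]), 'finger_gap': 93.9262043337793}
```

View pics/top0.png

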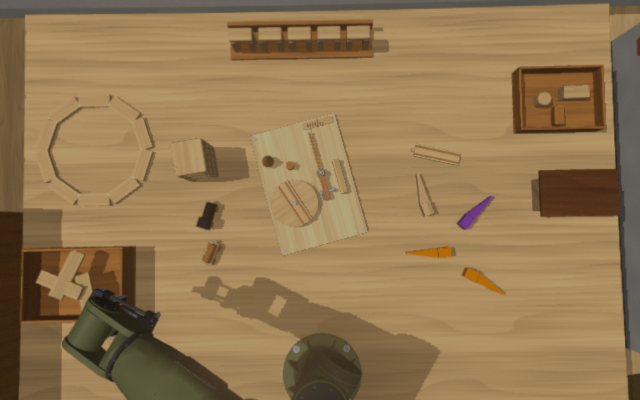

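View pics/side0.png

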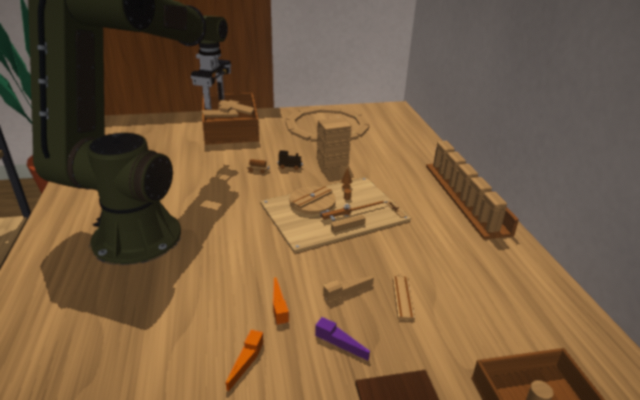

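Run:
```python
import cv2
a=cv2.imread('pics/top0.png');cv2.imwrite('pics/top0c.png',cv2.resize(a[100:310,220:500],None,fx=2.8,fy=2.8,interpolation=cv2.INTER_CUBIC))
```

```text
(no output)
```

View pics/top0c.png

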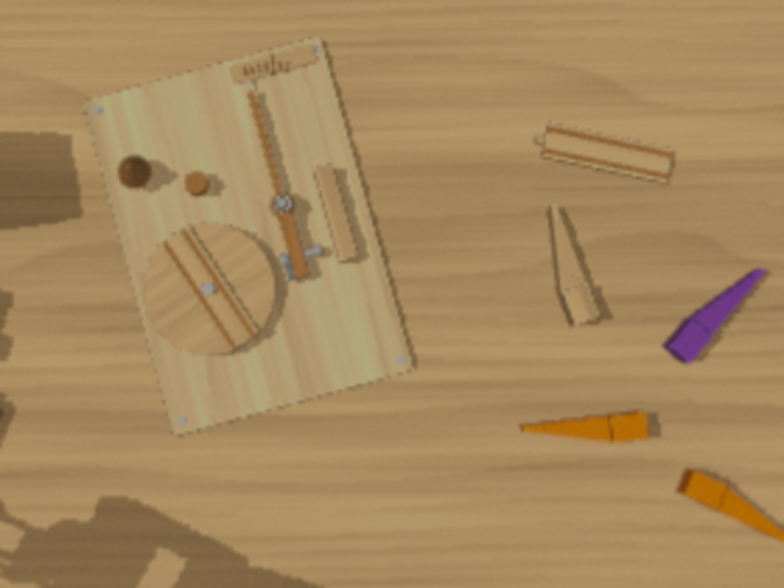

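The real wedge is the plain-wood one at top pixel (424,200), side (344,286). The things that could be taken for it are purple (470,215), orange (435,251), orange (477,279), and the track piece (436,154). I'll fit the board and the wedge next.

```bash
cat >> h.py <<'E'
from scipy.optimize import least_squares
def fit2(c,local,pix,x0):
    # local 3D pts (z absolute), fit x,y,yaw
    local=np.array(local,float);pix=np.array(pix,float)
    def W(p):
        s,k=np.sin(p[2]),np.cos(p[2]);return np.c_[p[0]+k*local[:,0]-s*local[:,1],p[1]+s*local[:,0]+k*local[:,1],local[:,2]]
    r=least_squares(lambda p:(proj(c,W(p))-pix).ravel(),x0,x_scale=[100,100,1]);return r.x,r.fun.reshape(-1,2)
E
python3 - <<'E'
from h import *
c=snap('top','top1.png')
f=c['frame'].copy()
pix=[(323/2.8+220,38/2.8+100),(412/2.8+220,368/2.8+100),(178/2.8+220,435/2.8+100),(85/2.8+220,103/2.8+100)]
L=[(230,-50,12),(-170,-50,12),(-170,235,12),(230,235,12)]
p,e=fit2(c,L,pix,[500,0,.2]);print(p,e)
r=[r for r in models.regions_of('top','wedge_tail') if abs(r['point'][0]-424)<8][0]
m=r['pixels'];ys,xs=np.nonzero(m);print(xs.min(),xs.max(),ys.min(),ys.max())
g=np.zeros((210,280,3),np.uint8)
z=cv2.resize(f[150:240,395:455],None,fx=6,fy=6,interpolation=cv2.INTER_CUBIC);
mm=cv2.resize(m[150:240,395:455].astype(np.uint8),None,fx=6,fy=6,interpolation=cv2.INTER_NEAREST)
z2=z.copy();z2[mm>0]=(z2[mm>0]*.5+np.array([0,120,0])).astype(np.uint8)
cv2.imwrite('pics/w1.png',np.hstack([z,z2])[:,:,::-1])
s=cams.camera('side');z=cv2.resize(s['frame'][260:320,300:430],None,fx=6,fy=6,interpolation=cv2.INTER_CUBIC);cv2.imwrite('pics/w1s.png',z[:,:,::-1])
E
```

```text
[ 5.91091107e+02 -6.57122555e+01  2.53306728e-01] [[-0.22746333 -0.97108376]
 [ 1.64335615  0.77959014]
 [-1.02949952  0.81720476]
 [-0.39767511 -0.68336312]]
416 432 174 214
```

View pics/w1.png

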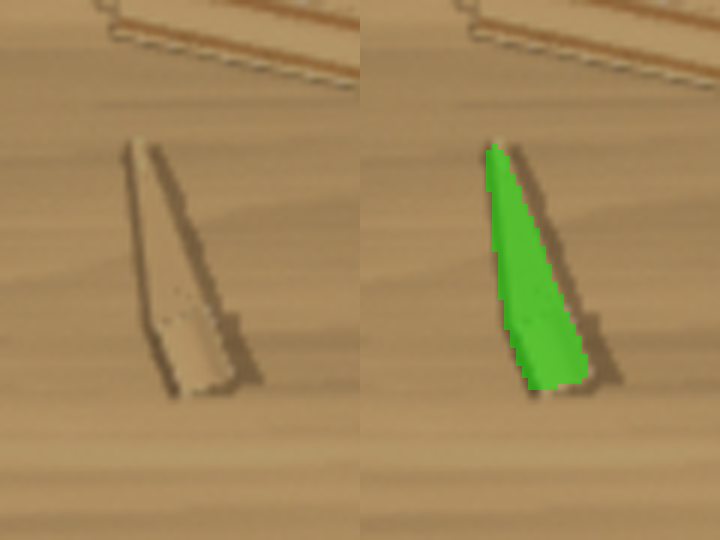

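View pics/w1s.png

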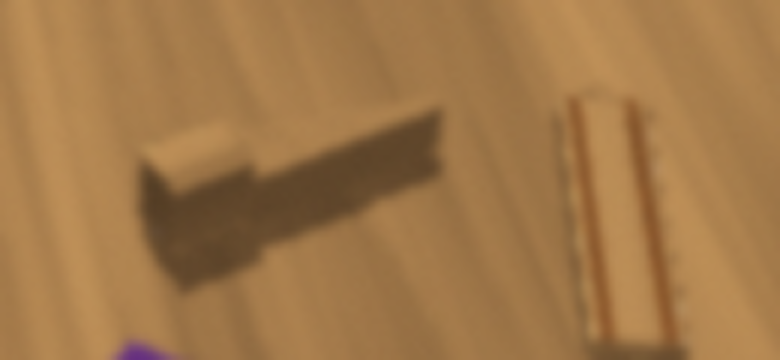

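Run:
```python
from h import *
c=cams.camera('top')
q=lambda a:[a[0]/6+395-.4,a[1]/6+150-.4]
p,e=fit2(c,[(-20,15,36),(-20,-15,36),(20,15,36),(116,-12,26)],[q((180,393)),q((234,376)),q((160,322)),q((141,143))],[600,-250,.3]);print(p,e)
s=manip.read_state();print(s['eef_pos'],s['clock'])
# tail center pos relative to tcp, in tool axes
from scipy.spatial.transform import Rotation as R
Rt=R.from_euler('xyz',s['eef_rot']).as_matrix();print(Rt.round(3))
d=np.array([p[0],p[1],s['eef_pos'][2]])-s['eef_pos'];print(Rt.T@d, 'base dist',np.hypot(*p[:2]))
```

```text
[ 5.11963903e+02 -3.39749701e+02  3.09761982e-01] [[ 0.28794003  0.50852065]
 [ 0.35419712  0.27140376]
 [-0.61851173  0.27970616]
 [-0.02710788 -1.07674564]]
[247.99253571 490.91275632 213.44594915] 1.25
[[-0.893  0.451 -0.   ]
 [ 0.451  0.893  0.   ]
 [ 0.     0.    -1.   ]]
[-6.10153889e+02 -6.22409217e+02 -6.50639695e-03] base dist 614.4403122380984
```

```bash
cat >> h.py <<'E'
from scipy.spatial.transform import Rotation as R
def rel(tx,ty,tz,yaw):
    s=manip.read_state();Rt=R.from_euler('xyz',s['eef_rot']).as_matrix()
    d=Rt.T@(np.array([tx,ty,tz])-s['eef_pos'])/10
    dy=-(yaw-s['eef_rot'][2]);dy=(dy+np.pi)%(2*np.pi)-np.pi
    print('shift cm',d.round(2),'roll',round(dy,3),'t',round(s['clock'],2),'pos',s['eef_pos'].round(1),'rot',s['eef_rot'].round(3),'F',s['wrist_force'].round(1),'gap',round(s['finger_gap'],1),'q6',round(s['joints'][5],2))
E
python3 -m pendant '[[[-12,-12,0,0.45],[-24,-25,0,0.75],[-36,-37,0,0.75],[-36,-37,0,0.75],[-36,-37,0,0.75]]]' 1
python3 -c "
from h import *
rel(512,-340,150,.31)"
```

```text
clock: 1.75
eef_pos: [323.0, 250.6, 213.6]
eef_rot: [3.141, -0.0, 1.918]
wrist_force: [1.2, -0.5, -0.5]
finger_gap: 93.9
shift cm [-61.97  -2.34   6.35] roll 1.608 t 1.75 pos [323.  250.6 213.6] rot [ 3.141 -0.     1.918] F [ 1.2 -0.5 -0.5] gap 93.9 q6 0.22
```

```bash
python3 -m pendant '[[[-5,0,0,0.15],[-10,0,0,0.3],[-15,0,0,0.45],[-20,-1,0,0.6],[-25,-1,0,0.75]]]'
python3 -c "
from h import *
rel(512,-340,150,.31)"
```

```text
clock: 2.25
eef_pos: [399.3, 13.2, 213.8]
eef_rot: [3.141, -0.0, 1.168]
wrist_force: [0.6, 1.0, 0.6]
finger_gap: 94.2
shift cm [-28.07  24.21   6.39] roll 0.858 t 2.25 pos [399.3  13.2 213.8] rot [ 3.141 -0.     1.168] F [0.6 1.  0.6] gap 94.2 q6 0.34
```

```bash
python3 -m pendant '[[[-3.5,3,0,0.15],[-7,6,0,0.3],[-10.5,9,0,0.45],[-14,12,0,0.6],[-17.5,15,0,0.75]]]'
python3 -c "
from h import *
rel(512,-340,150,.31)"
```

```text
clock: 2.75
eef_pos: [470.5, -206.2, 213.5]
eef_rot: [3.141, -0.0, 0.417]
wrist_force: [1.5, 0.6, -0.6]
finger_gap: 93.8
shift cm [-1.63 13.91  6.36] roll 0.107 t 2.75 pos [ 470.5 -206.2  213.5] rot [ 3.141 -0.     0.417] F [ 1.5  0.6 -0.6] gap 93.8 q6 0.67
```

```bash
python3 -m pendant '[[[-0.5,4.5,1,0.1],[-1,9,3,0.11],[-1.6,13.5,5,0.11],[-1.6,13.9,6.3,0.11],[-1.6,13.9,6.3,0.11]]]'
python3 - <<'E'
from h import *
rel(512,-340,150,.31)
c=snap('wrist','wr1.png')
t=manip.read_state()
x=np.array([512,-340,.31])
k,s=np.cos(.31),np.sin(.31)
f=c['frame'][:,:,::-1].copy()
for l in [(-20,15,36),(-20,-15,36),(20,15,36),(20,-15,36),(116,-15,26),(116,-9,26)]:
    p=proj(c,[512+k*l[0]-s*l[1],-340+s*l[0]+k*l[1],l[2]])[0];print(p.round());cv2.circle(f,tuple(int(v) for v in p),2,(0,0,255),-1)
cv2.imwrite('pics/wr1m.png',f)
E
```

```text
clock: 3.25
eef_pos: [512.0, -337.4, 147.9]
eef_rot: [-3.138, 0.002, 0.313]
wrist_force: [-0.2, 0.8, 0.4]
finger_gap: 94.0
shift cm [-0.08  0.24 -0.21] roll 0.003 t 3.25 pos [ 512.  -337.4  147.9] rot [-3.138e+00  2.000e-03  3.130e-01] F [-0.2  0.8  0.4] gap 94.0 q6 0.62
[308. 217.]
[340. 217.]
[307. 174.]
[341. 174.]
[342.  61.]
[335.  61.]
```

View pics/wr1m.png

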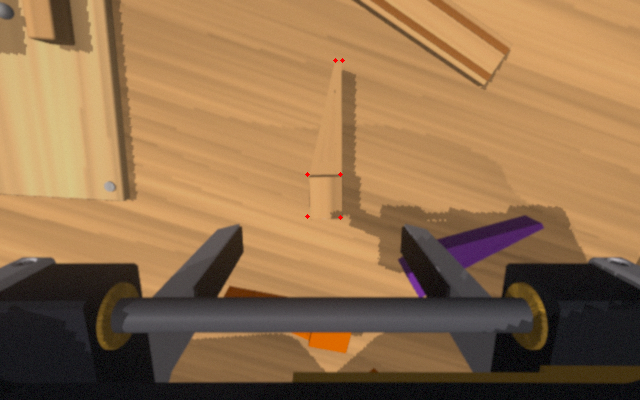

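Run:
```python
from h import *
k,s=np.cos(.31),np.sin(.31)
T=np.array([[k,-s],[s,k]])
c=cams.camera('wrist')
for px,z in [((402,262),36),((455,240),36),((540,222),26),((540,235),0),((228,290),26),((232,288),0)]:
    w=onz(c,px,z);print(px,w.round(),'local',(T.T@(w[:2]-[512,-340])).round())
for z in(0,12):
  for px in [(128,200),(112,0),(110,187)]: print(px,onz(c,px,z).round(1))
rel(510,-341.5,14,.31)
```

```text
(402, 262) [ 473. -431.   36.] local [-65. -75.]
(455, 240) [ 510. -471.   36.] local [ -42. -124.]
(540, 222) [ 550. -546.   26.] local [ -27. -208.]
(540, 235) [ 534. -573.    0.] local [ -50. -229.]
(228, 290) [ 386. -278.   26.] local [-101.   98.]
(232, 288) [ 372. -278.    0.] local [-114.  102.]
(128, 200) [ 437.3 -151.3    0. ]
(112, 0) [ 616.5 -106.9    0. ]
(110, 187) [ 445.3 -131.5    0. ]
(128, 200) [ 442.6 -157.4   12. ]
(112, 0) [ 615.1 -114.7   12. ]
(110, 187) [ 450.3 -138.4   12. ]
shift cm [-0.43  0.38 13.7 ] roll 0.004 t 3.35 pos [ 512.9 -336.6  151. ] rot [-3.142 -0.     0.314] F [-0.2  1.3  0.4] gap 93.7 q6 0.62
```

```bash
python3 -c "
from h import *
rel(506.5,-342,14,.31)"
python3 -m pendant '[[[-0.4,0.2,4,0],[-0.8,0.3,8,0],[-0.8,0.3,11,0],[-0.8,0.3,13.4,0],[-0.8,0.3,13.5,0]]]' 0.28
python3 -c "
from h import *
rel(506.5,-342,14,.31)"
```

```text
shift cm [-0.78  0.32 13.7 ] roll 0.004 t 3.35 pos [ 512.9 -336.6  151. ] rot [-3.142 -0.     0.314] F [-0.2  1.3  0.4] gap 93.7 q6 0.62
clock: 3.85
eef_pos: [505.6, -341.0, 14.3]
eef_rot: [-3.139, 0.002, 0.315]
wrist_force: [-0.4, 0.0, 0.1]
finger_gap: 61.1
shift cm [0.05 0.13 0.02] roll 0.005 t 3.85 pos [ 505.6 -341.    14.3] rot [-3.139e+00  2.000e-03  3.150e-01] F [-0.4  0.   0.1] gap 61.1 q6 0.6
```

```bash
python3 -m pendant '[[[0,0.1,0,0],[0,0.1,0,0],[0,0.1,0,0],[0,0.1,0,0],[0,0.1,0,0]]]' -1 20
python3 -m pendant '[[[0,0,0,0],[0,0,-1,0],[0,0,-2.5,0],[0,0,-5,0],[0,0,-5,0]]]'
python3 -c "
from h import *
rel(506.5,-342,14,.31)
snap('wrist','wr2.png');snap('side','s2.png')"
```

```text
clock: 4.35
eef_pos: [506.9, -343.8, 16.5]
eef_rot: [3.141, -0.001, 0.314]
wrist_force: [-0.4, 2.1, 6.9]
finger_gap: 30.0
clock: 4.85
eef_pos: [507.9, -344.8, 69.7]
eef_rot: [3.137, -0.003, 0.314]
wrist_force: [0.8, 1.1, -0.1]
finger_gap: 29.7
shift cm [-0.07 -0.34  5.57] roll 0.004 t 4.85 pos [ 507.9 -344.8   69.7] rot [ 3.137e+00 -3.000e-03  3.140e-01] F [ 0.8  1.1 -0.1] gap 29.7 q6 0.6
```

View pics/wr2.png

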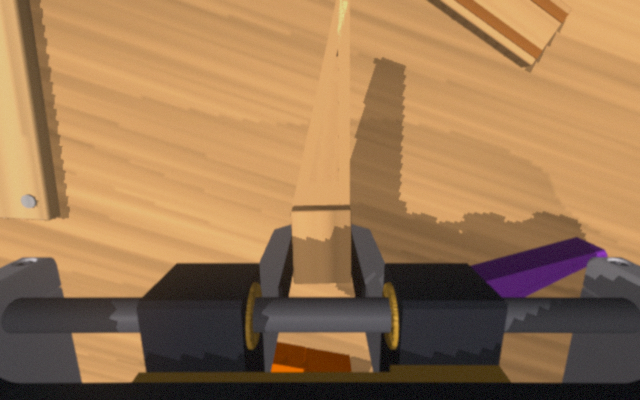

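```bash
cat >> h.py <<'E'
BP=[591.1,-65.7,.2533]
def bw(x,y,B=None):
    B=B or BP;k,s=np.cos(B[2]),np.sin(B[2]);return np.array([B[0]+k*x-s*y,B[1]+s*x+k*y])
def wb(x,y,B=None):
    B=B or BP;k,s=np.cos(B[2]),np.sin(B[2]);d=np.array([x-B[0],y-B[1]]);return np.array([k*d[0]+s*d[1],-s*d[0]+k*d[1]])
E
python3 - <<'E'
from h import *
c=cams.camera('wrist')
s=manip.read_state();Rt=R.from_euler('xyz',s['eef_rot']).as_matrix()
for z in(18,20,22):
  for px in[(293,208),(351,208),(351,281)]:
    w=onz(c,px,s['eef_pos'][2]+z);print(z,(Rt.T@(w-s['eef_pos'])).round(1))
t=bw(-160,20);print(t)
rel(t[0],t[1],140,.2533)
E
```

```text
18 [ 25.  -13.4 -18. ]
18 [ 25.   15.7 -18. ]
18 [-15.3  16.6 -18. ]
20 [ 25.5 -13.2 -20. ]
20 [ 25.6  15.5 -20. ]
20 [-14.2  16.4 -20. ]
22 [ 26.1 -13.  -22. ]
22 [ 26.1  15.3 -22. ]
22 [-13.1  16.2 -22. ]
[431.19348535 -86.43418848]
shift cm [  0.79 -26.78  -7.47] roll 0.06 t 5.0 pos [ 506.3 -343.5   65.2] rot [-3.141  0.     0.314] F [ 0.6  0.2 -1.4] gap 30.4 q6 0.6
```

```bash
python3 -m pendant '[[[0,0,-4.5,0],[0,-4,-7,0.03],[0.3,-9,-7.5,0.06],[0.5,-14,-7.5,0.06],[0.7,-19,-7.5,0.06]]]'
python3 -m pendant '[[[0.1,-4,0,0],[0.1,-7,0,0],[0.1,-7.8,0,0],[0.1,-7.8,0,0],[0.1,-7.8,0,0]]]'
python3 - <<'E'
from h import *
t=bw(-160,20)
rel(t[0],t[1],140,.2533)
c=snap('wrist','wr3.png');f=c['frame'][:,:,::-1].copy()
for l in [(-30,0,36),(80,0,36),(-30,-22,36),(-30,0,12),(-170,-50,12),(-16,12,30),(-35,37,38)]:
    p=proj(c,[*bw(l[0],l[1]),l[2]])[0];print(l,p.round());cv2.circle(f,tuple(int(v) for v in p),2,(0,0,255),-1)
cv2.imwrite('pics/wr3m.png',f)
E
```

```text
clock: 5.5
eef_pos: [453.4, -159.4, 139.7]
eef_rot: [-3.141, 0.001, 0.253]
wrist_force: [0.7, 1.2, -1.1]
finger_gap: 30.2
clock: 6.0
eef_pos: [436.3, -86.2, 140.2]
eef_rot: [-3.142, 0.0, 0.254]
wrist_force: [-0.3, 0.1, -0.9]
finger_gap: 30.1
shift cm [-0.5  -0.1   0.02] roll 0.0 t 6.0 pos [436.3 -86.2 140.2] rot [-3.142  0.     0.254] F [-0.3  0.1 -0.9] gap 30.1 q6 1.04
(-30, 0, 36) [345.  44.]
(80, 0, 36) [ 348. -126.]
(-30, -22, 36) [373.  44.]
(-30, 0, 12) [343.  50.]
(-170, -50, 12) [392. 207.]
(-16, 12, 30) [330.  27.]
(-35, 37, 38) [298.  50.]
```

View pics/wr3m.png

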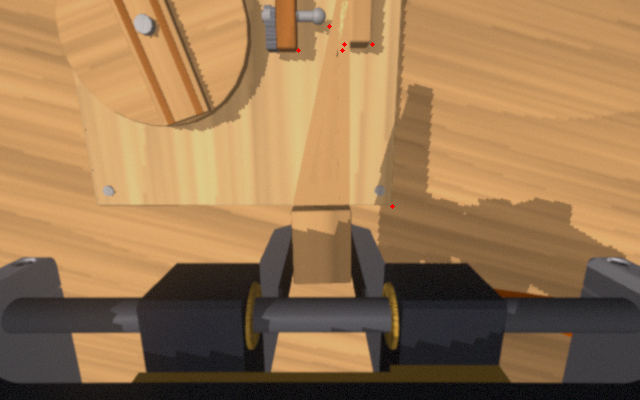

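Run:
```python
import cv2
a=cv2.imread('pics/wr3.png')
cv2.imwrite('pics/z3.png',cv2.resize(a[0:90,240:400],None,fx=5,fy=5,interpolation=cv2.INTER_CUBIC))
b=cv2.resize(a[175:220,80:140],None,fx=6,fy=6,interpolation=cv2.INTER_CUBIC);d=cv2.resize(a[175:220,350:410],None,fx=6,fy=6,interpolation=cv2.INTER_CUBIC)
cv2.imwrite('pics/z3b.png',cv2.hconcat([b,d]))
```

```text
(no output)
```

View pics/z3.png

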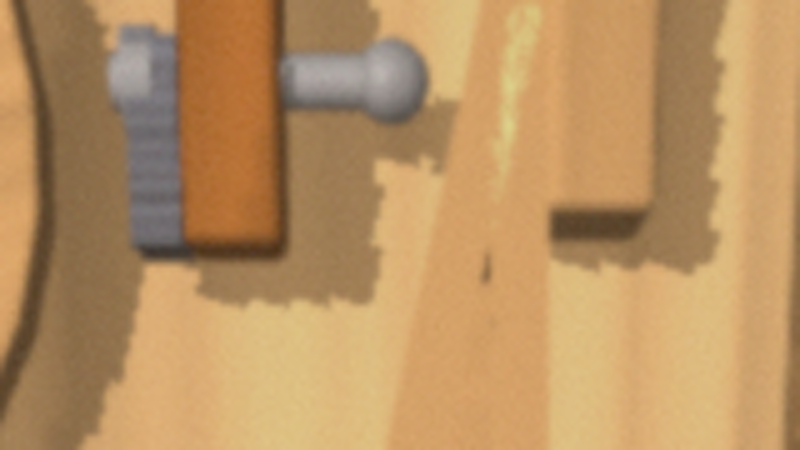

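View pics/z3b.png

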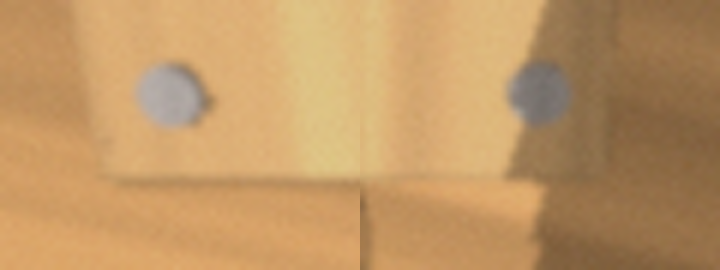

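Run:
```python
from h import *
c=cams.camera('wrist')
p,e=fit2(c,[(-170,235,12),(-170,-50,12),(-30,-22,36),(-35,37,38)],[(96.6,204.3),(390.6,204.3),(370.6,40.6),(296.2,47.8)],BP);print(p,e.round(1))
B=list(p)
s=manip.read_state();P=s['eef_pos'];Rt=R.from_euler('xyz',s['eef_rot']).as_matrix()
for px in[(293,208),(351,208),(351,281)]:
    w=onz(c,px,P[2]+20);print('tail corner board',wb(w[0],w[1],B))
w=onz(c,(240+548/5,50),P[2]+10);print('straight face',wb(w[0],w[1],B), 'tcp',wb(P[0],P[1],B))
w=onz(c,(240+425/5,16),30);print('dome end',wb(w[0],w[1],B))
```

```text
[ 5.92883176e+02 -6.39101718e+01  2.55060784e-01] [[-0.6  0.4]
 [ 0.4 -0.1]
 [ 0.3  0.3]
 [-0.1 -0.4]]
tail corner board [-131.60261048   31.12054322]
tail corner board [-131.64683235    2.60904318]
tail corner board [-171.17488866    1.80145219]
straight face [-58.04108815   3.90835001] tcp [-157.30175219   17.75661561]
dome end [-10.59283738  14.18842568]
```

```bash
sed -i 's/^BP=.*/BP=[592.9,-63.9,.2550]/' h.py
python3 -m pendant '[[[0,0,4,0],[0,0,7.5,0],[0,0,10,0],[0,0,10.8,0],[0,0,10.8,0]]]'
python3 -m pendant '[[[0,0,0.1,0],[0,0,0.15,0],[0,0,0.15,0],[0,0,0.15,0]]]'
```

```text
clock: 6.6
eef_pos: [435.8, -85.9, 31.9]
eef_rot: [-3.141, 0.002, 0.253]
wrist_force: [0.4, -0.5, -0.4]
finger_gap: 30.4
clock: 7.0
eef_pos: [436.3, -85.5, 31.5]
eef_rot: [3.141, -0.001, 0.254]
wrist_force: [-0.5, 0.9, -0.3]
finger_gap: 30.0
```

```bash
python3 -m pendant '[[[0,0,0.1,0],[0,0,0.1,0],[0,0,0.1,0]]]'; python3 -m pendant '[[[0,0,0.1,0],[0,0,0.1,0],[0,0,0.1,0]]]'
```

```text
clock: 7.3
eef_pos: [436.0, -85.4, 30.0]
eef_rot: [-3.142, 0.0, 0.254]
wrist_force: [0.1, 0.0, 0.1]
finger_gap: 30.1
clock: 7.6
eef_pos: [436.0, -85.4, 28.9]
eef_rot: [-3.142, 0.0, 0.254]
wrist_force: [0.5, -0.3, -1.4]
finger_gap: 29.9
```

Run:
```python
from h import *
c=snap('side','s3.png')
cv2.imwrite('pics/s3z.png',cv2.resize(c['frame'][150:270,240:430],None,fx=4,fy=4,interpolation=cv2.INTER_CUBIC)[:,:,::-1])
c=snap('wrist','wr4.png')
```

```text
(no output)
```

View pics/s3z.png

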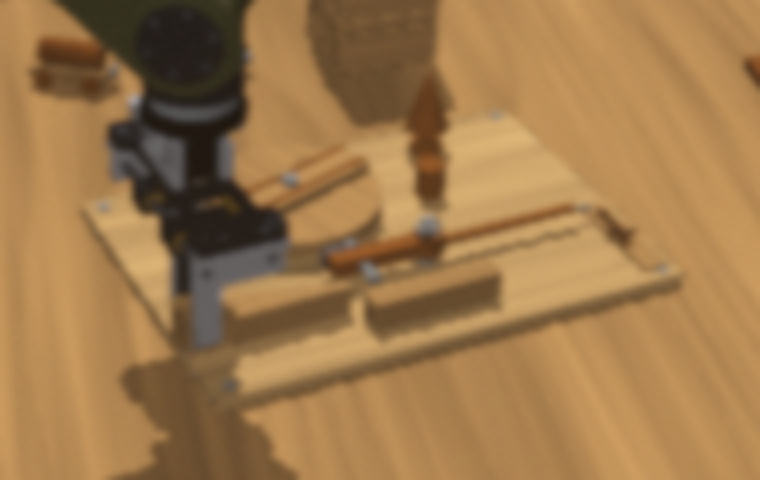

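View pics/wr4.png

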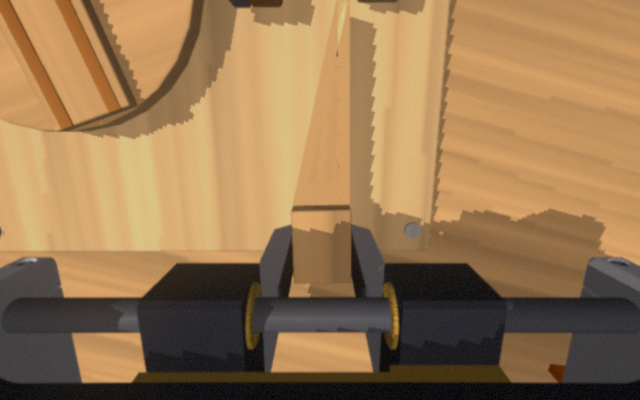

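Run:
```python
from h import *
c=cams.camera('wrist')
for l in[(-30,0,36),(-30,-22,36),(-35,0,12)]: print(l,proj(c,[*bw(*l[:2]),l[2]])[0].round(1))
f=c['frame'];cv2.imwrite('pics/z4.png',cv2.resize(f[0:60,220:420],None,fx=4,fy=4,interpolation=cv2.INTER_CUBIC)[:,:,::-1])
for px in [(351,207),(349.5,60),(348,5)]:
    w=onz(c,px,48 if px[1]>100 else 38);print(wb(*w[:2]))
```

```text
(-30, 0, 36) [361.3 -15.9]
(-30, -22, 36) [409.9 -16. ]
(-35, 0, 12) [355.6  13.2]
[-131.39966032    3.51460045]
[-62.20560693   4.83838719]
[-39.02967188   6.00495747]
```

View pics/z4.png

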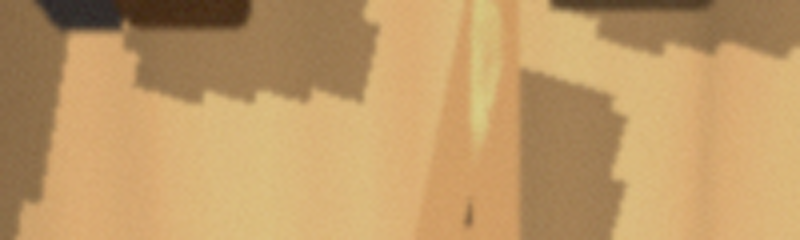

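```bash
python3 -m pendant '[[[0,0.1,0,0.01],[0,0.25,0,0.02],[1,0.25,0,0.02],[1,0.25,0,0.02]]]';python3 -m pendant '[[[0.7,0,0,0],[1.4,0,0,0],[2,0,0,0],[2,0,0,0]]]'
python3 - <<'E'
from h import *
rel(*bw(-100,17),28,.255)
c=snap('wrist','wr5.png');f=c['frame'];cv2.imwrite('pics/z5.png',cv2.resize(f[0:130,220:420],None,fx=4,fy=4,interpolation=cv2.INTER_CUBIC)[:,:,::-1])
E
```

```text
clock: 8.15
eef_pos: [447.5, -85.3, 29.1]
eef_rot: [3.141, -0.001, 0.234]
wrist_force: [0.0, -0.4, -0.9]
finger_gap: 30.0
clock: 8.55
eef_pos: [466.5, -80.5, 28.9]
eef_rot: [3.141, -0.0, 0.234]
wrist_force: [-0.5, -0.5, -1.2]
finger_gap: 29.8
shift cm [ 2.65 -0.17  0.09] roll -0.021 t 8.55 pos [466.5 -80.5  28.9] rot [ 3.141 -0.     0.234] F [-0.5 -0.5 -1.2] gap 29.8 q6 1.09
```

View pics/z5.png

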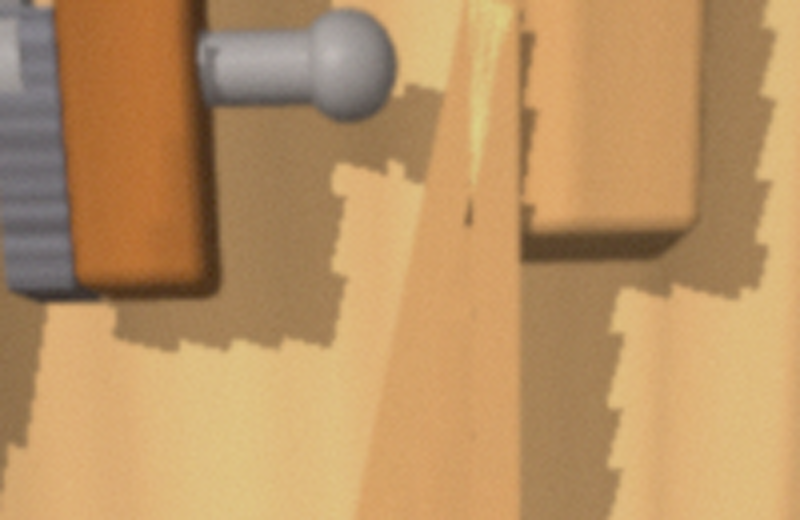

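```bash
python3 -m pendant '[[[0.8,0,0,0],[1.6,0,0,0],[2.2,0,0,0],[2.2,0,0,0]]]'
python3 - <<'E'
from h import *
c=snap('wrist','wr6.png');f=c['frame'];cv2.imwrite('pics/z6.png',cv2.resize(f[0:130,220:420],None,fx=4,fy=4,interpolation=cv2.INTER_CUBIC)[:,:,::-1])
c=snap('top','t6.png');f=c['frame'];cv2.imwrite('pics/t6z.png',cv2.resize(f[110:230,270:370],None,fx=6,fy=5,interpolation=cv2.INTER_CUBIC)[:,:,::-1])
E
```

```text
clock: 9.0
eef_pos: [487.9, -75.3, 28.9]
eef_rot: [-3.142, -0.0, 0.234]
wrist_force: [0.9, 2.2, 0.2]
finger_gap: 30.1
```

View pics/z6.png

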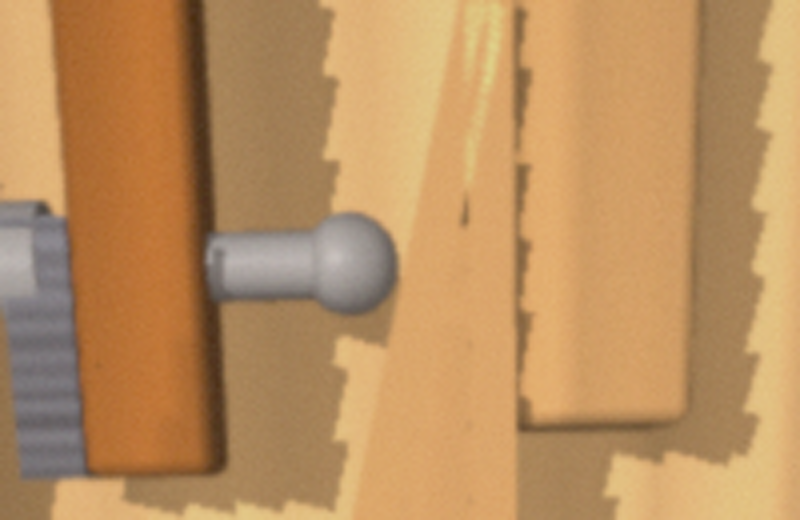

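View pics/t6z.png

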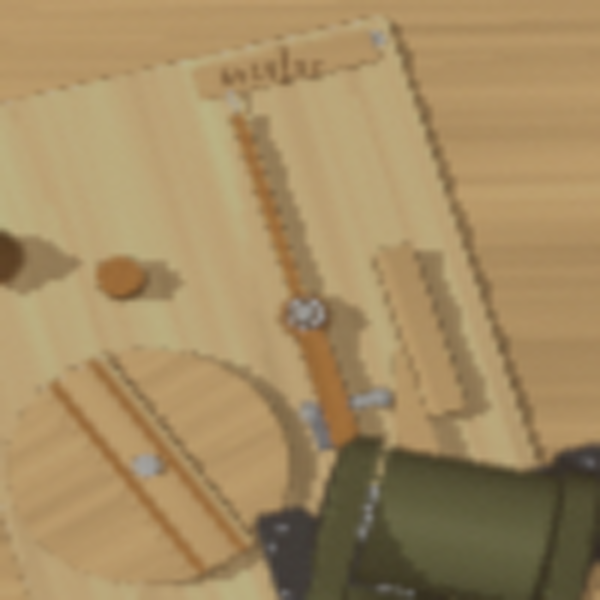

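```bash
cat >> h.py <<'E'
def rect(c,x0,x1,y0,y1,z,s=4,B=None):
    # rows: x decreasing downward, cols: y decreasing to right ; s px per mm
    X=np.arange(x1,x0,-1/s);Y=np.arange(y1,y0,-1/s)
    xx,yy=np.meshgrid(X,Y,indexing='ij');B=B or BP;k,q=np.cos(B[2]),np.sin(B[2])
    W=np.c_[(B[0]+k*xx-q*yy).ravel(),(B[1]+q*xx+k*yy).ravel(),np.full(xx.size,z)]
    p=proj(c,W).astype(np.float32).reshape(xx.shape+(2,))
    return cv2.remap(c['frame'],p[...,0],p[...,1],cv2.INTER_CUBIC),X,Y
def barang(c):
    im,X,Y=rect(c,70,180,-10,70,25,2)
    f=im.astype(float);sat=(f.max(2)-f.min(2))/np.maximum(f.max(2),1)
    a=np.clip(sat-np.percentile(sat,80,axis=1,keepdims=True)-.06,0,None)
    pk=a.argmax(1);xs=[];ys=[]
    for i in range(len(X)):
        lo,hi=max(0,pk[i]-8),pk[i]+9;w=a[i,lo:hi]
        if w.sum()>0.05: xs.append(X[i]);ys.append((w*Y[lo:hi]).sum()/w.sum())
    xs=np.array(xs);ys=np.array(ys)
    g=np.ones(len(xs),bool)
    for _ in range(4):
        m,b=np.polyfit(xs[g],ys[g],1);r=ys-m*xs-b;g=abs(r)<max(1.,2*r[g].std())
    return -np.arctan(m), m*50+b, g.sum(), r[g].std(), m*190+b
E
python3 - <<'E'
from h import *
c=cams.camera('top')
print(np.round(barang(c),4))
im,X,Y=rect(c,30,230,-30,80,25,4);cv2.imwrite('pics/r6.png',cv2.resize(im,None,fx=.75,fy=.75)[:,:,::-1])
E
```

```text
[-1.70000e-03  4.64891e+01  2.20000e+02  2.09700e-01  4.67219e+01]
```

View pics/r6.png

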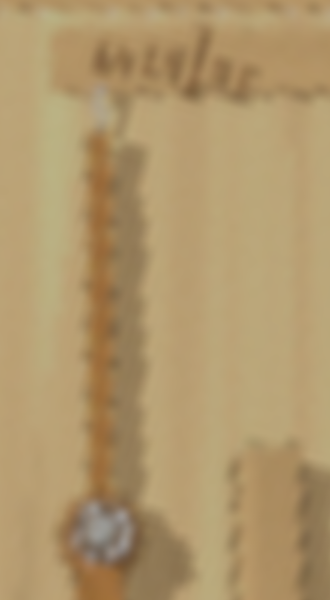

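```bash
python3 -m pendant '[[[0.3,0,0,0],[0.6,0,0,0],[0.8,0,0,0],[0.8,0,0,0]]]' - 40
python3 - <<'E'
from h import *
print(np.round(barang(cams.camera('top')),4))
E
```

```text
clock: 9.55
eef_pos: [494.3, -73.5, 28.6]
eef_rot: [-3.141, 0.002, 0.234]
wrist_force: [-4.7, 3.7, -0.6]
finger_gap: 29.6
[1.32000e-02 4.67823e+01 2.20000e+02 1.86200e-01 4.49362e+01]
```

```bash
python3 -m pendant '[[[0.3,-0.01,0,0],[0.6,-0.02,0,0],[1,-0.02,0,0],[1,-0.02,0,0]]]'
python3 - <<'E'
from h import *
print(np.round(barang(cams.camera('top')),4))
E
```

```text
clock: 10.0
eef_pos: [504.1, -70.9, 28.6]
eef_rot: [-3.141, 0.002, 0.234]
wrist_force: [-4.6, 5.1, 0.0]
finger_gap: 29.6
[5.42000e-02 4.64383e+01 2.20000e+02 1.97400e-01 3.88492e+01]
```

```bash
python3 -m pendant '[[[0.4,-0.01,0,0],[0.8,-0.02,0,0],[1.2,-0.03,0,0],[1.2,-0.03,0,0]]]'
python3 - <<'E'
from h import *
print(np.round(barang(cams.camera('top')),4))
E
```

```text
clock: 10.45
eef_pos: [515.6, -67.8, 28.6]
eef_rot: [-3.14, 0.002, 0.234]
wrist_force: [-5.6, 4.6, 1.1]
finger_gap: 29.8
[1.08900e-01 4.66930e+01 2.20000e+02 2.20700e-01 3.13907e+01]
```

```bash
python3 -m pendant '[[[0.4,-0.01,0,0],[0.8,-0.02,0,0],[1.3,-0.03,0,0],[1.3,-0.03,0,0]]]'
python3 - <<'E'
from h import *
print(np.round(barang(cams.camera('top')),4))
P=manip.read_state()['eef_pos'];print(wb(P[0],P[1]))
c=snap('wrist','wr7.png')
E
```

```text
clock: 10.9
eef_pos: [528.2, -64.5, 28.6]
eef_rot: [-3.14, 0.002, 0.234]
wrist_force: [-6.1, 4.8, 1.0]
finger_gap: 29.3
[1.60700e-01 4.65339e+01 2.20000e+02 1.95300e-01 2.38412e+01]
[-62.75998913  15.74234908]
```

View pics/wr7.png

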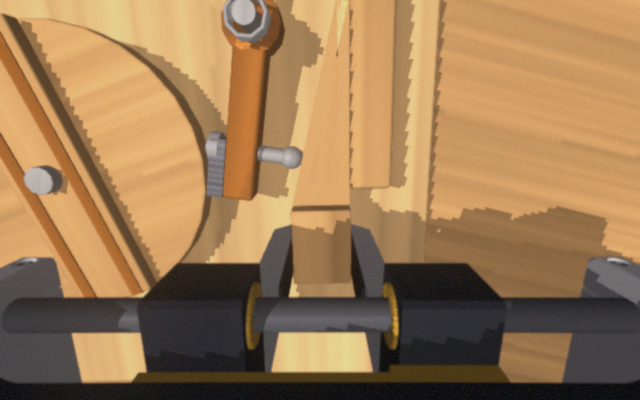

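```bash
python3 -m pendant '[[[0.3,-0.01,0,0],[0.6,-0.015,0,0],[0.8,-0.02,0,0],[0.8,-0.02,0,0]]]'
python3 -c "
from h import *
print(np.round(barang(cams.camera('top')),4))"
python3 -m pendant '[[[0,0,0,0],[0,0,0,0],[0,0,0,0]]]' 0.0
python3 - <<'E'
from h import *
print(np.round(barang(cams.camera('top')),4))
c=snap('wrist','wr8.png')
rel(*bw(-100,17),28,.255)
E
```

```text
clock: 11.4
eef_pos: [535.6, -62.5, 28.5]
eef_rot: [-3.14, 0.003, 0.234]
wrist_force: [-7.3, 3.7, -0.1]
finger_gap: 29.8
[1.89600e-01 4.63238e+01 2.20000e+02 2.20000e-01 1.94611e+01]
clock: 11.75
eef_pos: [536.9, -63.0, 29.2]
eef_rot: [3.141, -0.001, 0.234]
wrist_force: [-0.1, 0.7, -0.0]
finger_gap: 46.2
[1.91500e-01 4.64536e+01 2.20000e+02 2.17500e-01 1.93064e+01]
shift cm [-4.6  -0.1   0.11] roll -0.021 t 11.85 pos [536.8 -63.   29.1] rot [ 3.141 -0.     0.234] F [-0.9 -0.4  0.6] gap 47.3 q6 1.15
```

View pics/wr8.png

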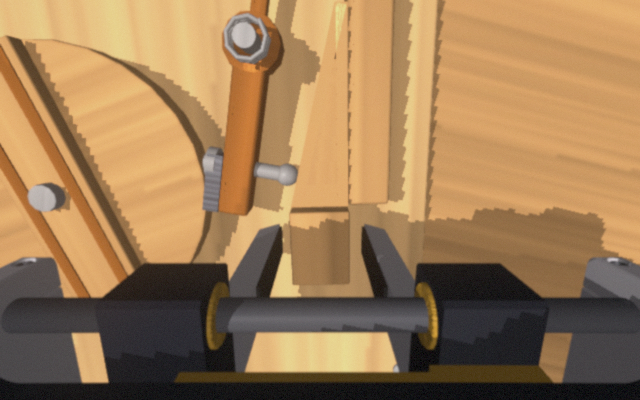

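```bash
python3 -m pendant '[[[0,0,-1,0],[0,0,-4,0],[-2,0,-9,0],[-7,0,-12,0],[-7,0,-12,0]]]'
python3 - <<'E'
from h import *
c=snap('top','t9.png')
print(np.round(barang(c),4))
im,X,Y=rect(c,-130,230,-60,90,25,4);cv2.imwrite('pics/r9.png',cv2.resize(im[:720],None,fx=.8,fy=.8)[:,:,::-1])
s=snap('side','s9.png');cv2.imwrite('pics/s9z.png',cv2.resize(s['frame'][150:270,240:430],None,fx=4,fy=4,interpolation=cv2.INTER_CUBIC)[:,:,::-1])
snap('wrist','wr9.png')
rel(*bw(150,17),150,.255)
E
```

```text
clock: 12.35
eef_pos: [467.3, -79.7, 152.6]
eef_rot: [3.139, -0.004, 0.233]
wrist_force: [0.4, -0.6, -0.5]
finger_gap: 47.1
[1.91800e-01 4.65117e+01 2.20000e+02 2.27800e-01 1.93283e+01]
shift cm [ 2.738e+01 -6.400e-01 -2.000e-02] roll -0.022 t 12.5 pos [468.8 -79.2 149.5] rot [ 3.141e+00 -1.000e-03  2.330e-01] F [ 0.  -0.4 -0.6] gap 47.3 q6 1.09
```

View pics/r9.png

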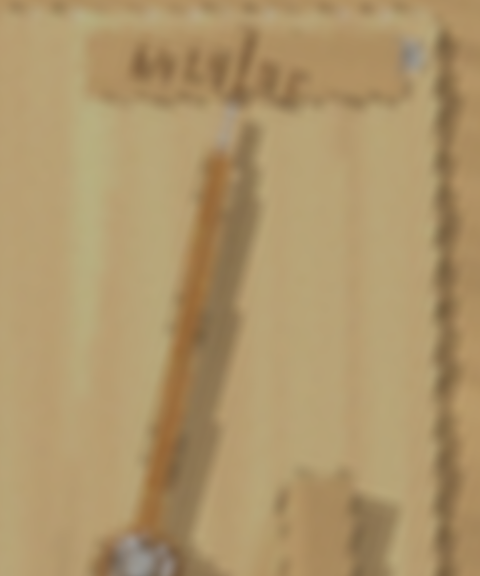

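View pics/s9z.png

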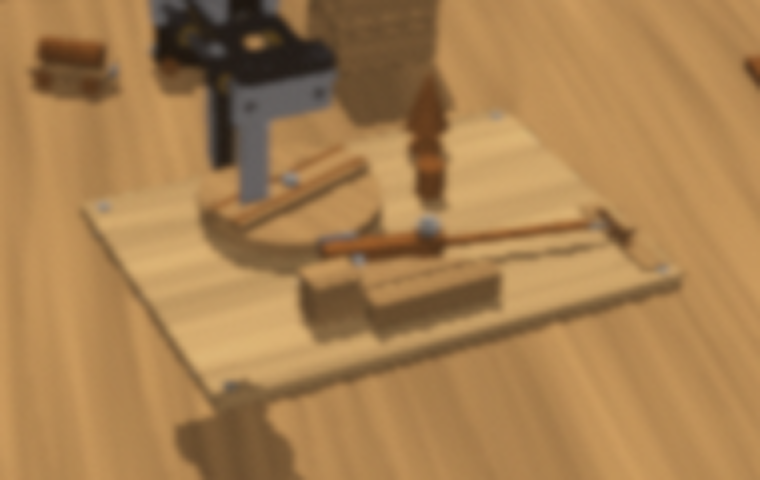

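View pics/wr9.png

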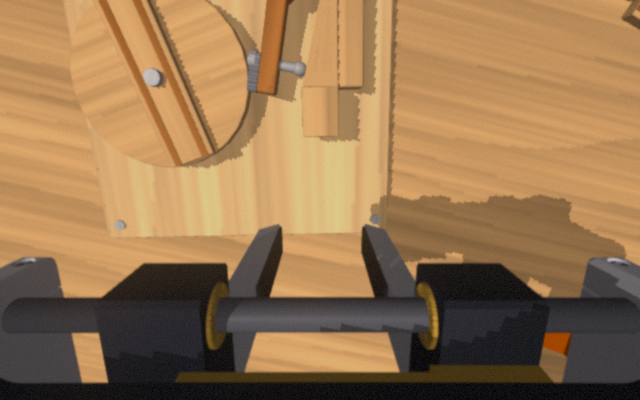

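```bash
python3 -m pendant '[[[5,0,0,0],[10,-0.3,0,0],[15,-0.5,0,0],[19,-0.5,0,0],[19,-0.5,0,0]]]'
python3 -m pendant '[[[0,0,0,0],[0,0,0,0]]]'
python3 - <<'E'
from h import *
c=snap('wrist','wr10.png')
im,X,Y=rect(c,60,225,-10,70,25,5);cv2.imwrite('pics/r10.png',cv2.resize(im,None,fx=.7,fy=.7)[:,:,::-1])
P=manip.read_state()['eef_pos'];print(P,wb(P[0],P[1]))
print(np.round(barang(c),4))
E
```

```text
clock: 13.0
eef_pos: [655.1, -28.2, 144.9]
eef_rot: [-3.14, 0.003, 0.236]
wrist_force: [-0.8, -0.5, -1.0]
finger_gap: 46.8
clock: 13.2
eef_pos: [651.5, -30.2, 148.0]
eef_rot: [-3.141, 0.001, 0.234]
wrist_force: [-0.4, -0.1, -0.4]
finger_gap: 47.1
[651.53851968 -30.36160987 148.66444857] [65.20224813 17.66257176]
[1.93000e-01 4.53382e+01 2.12000e+02 4.66800e-01 1.79729e+01]
```

View pics/wr10.png

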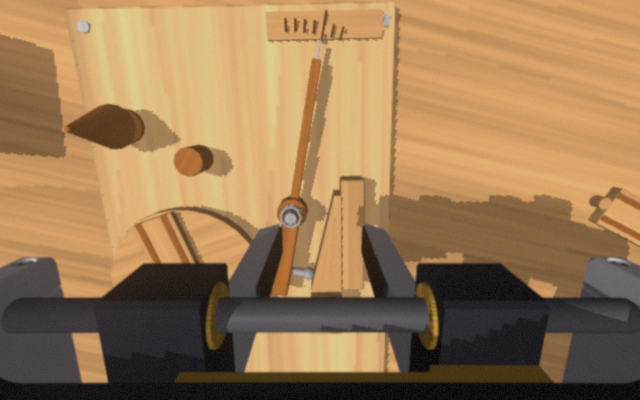

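View pics/r10.png

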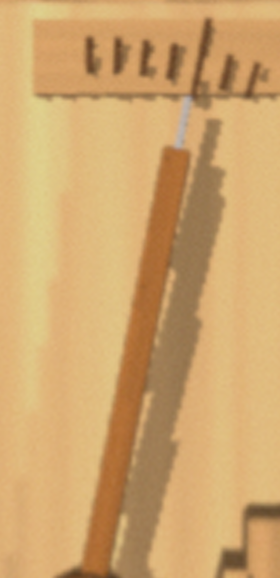

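The pointer reads about 0.19 to 0.193 by both cameras. That is inside the band but on the low side, and there is plenty of time, so I'll give the wedge a small nudge from behind.

```bash
python3 -m pendant '[[[-5,0,0,0],[-10,0,0,0],[-15,0,0,0],[-16.6,0,0,-0.02],[-16.6,0,0,-0.02]]]' -1
python3 -c "
from h import *
rel(*bw(-100,15),28,.255)"
```

```text
clock: 13.75
eef_pos: [488.9, -69.3, 149.9]
eef_rot: [3.141, -0.001, 0.253]
wrist_force: [-0.1, 0.0, -0.1]
finger_gap: 10.4
shift cm [ 0.18  0.59 12.19] roll -0.002 t 13.75 pos [488.9 -69.3 149.9] rot [ 3.141e+00 -1.000e-03  2.530e-01] F [-0.1  0.  -0.1] gap 10.4 q6 1.1
```

```bash
python3 -m pendant '[[[0.1,0.5,4,0],[0.1,0.5,8,0],[0.1,0.5,11,0],[0.1,0.5,12,0],[0.1,0.5,12,0]]]'
python3 - <<'E'
from h import *
rel(*bw(-78,15),28,.255)
print(np.round(barang(cams.camera('top')),4))
c=snap('wrist','wr11.png')
E
```

```text
clock: 14.25
eef_pos: [492.9, -73.1, 28.4]
eef_rot: [-3.141, 0.001, 0.254]
wrist_force: [0.0, -0.8, 0.5]
finger_gap: 0.0
shift cm [2.1  0.13 0.04] roll -0.001 t 14.25 pos [492.9 -73.1  28.4] rot [-3.141e+00  1.000e-03  2.540e-01] F [ 0.  -0.8  0.5] gap 0.0 q6 1.1
[1.91400e-01 4.64705e+01 2.20000e+02 2.24400e-01 1.93479e+01]
```

View pics/wr11.png

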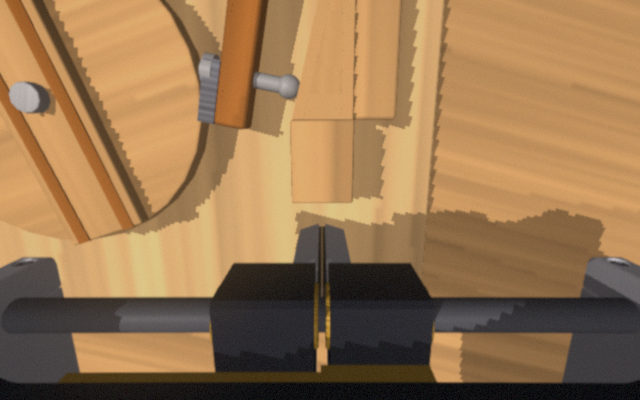

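```bash
python3 -m pendant '[[[0.6,0,0,0],[1.2,0,0,0],[1.8,0,0,0],[1.8,0,0,0]]]'
python3 -m pendant '[[[0.1,0,0,0],[0.2,0,0,0],[0.3,0,0,0],[0.3,0,0,0]]]'
python3 -c "
from h import *
print(np.round(barang(cams.camera('top')),4))"
```

```text
clock: 14.75
eef_pos: [511.2, -68.5, 29.3]
eef_rot: [3.141, -0.001, 0.254]
wrist_force: [0.1, 0.5, -0.2]
finger_gap: 0.5
clock: 15.15
eef_pos: [512.8, -68.0, 28.9]
eef_rot: [-3.141, 0.001, 0.254]
wrist_force: [-4.4, -0.4, 2.8]
finger_gap: 0.2
[1.89100e-01 4.62814e+01 2.20000e+02 2.28200e-01 1.94841e+01]
```

```bash
python3 -m pendant '[[[0.1,0,0,0],[0.2,0,0,0],[0.2,0,0,0],[0.2,0,0,0]]]'
python3 -c "
from h import *
print(np.round(barang(cams.camera('top')),4))"
```

```text
clock: 15.6
eef_pos: [514.5, -67.5, 28.9]
eef_rot: [-3.141, 0.001, 0.254]
wrist_force: [-6.0, -1.5, 4.5]
finger_gap: 0.4
[1.98600e-01 4.64310e+01 2.20000e+02 1.98600e-01 1.82591e+01]
```

```bash
python3 -m pendant '[[[-0.5,0,0,0],[-1.5,0,0,0],[-3,0,-2,0],[-5,0,-7,0],[-6,0,-12,0]]]'
python3 -m pendant '[[[0,0,0,0],[0,0,0,0],[0,0,0,0],[0,0,0,0]]]'
python3 - <<'E'
from h import *
c=cams.camera('top');print(np.round(barang(c),4))
im,X,Y=rect(c,-130,230,-60,90,25,3);cv2.imwrite('pics/r12.png',cv2.resize(im,None,fx=.55,fy=.55)[:,:,::-1])
w=snap('wrist','wr12.png');f=w['frame'][:,:,::-1].copy()
# tail pose
cv2.imwrite('pics/wr12.png',f)
s=snap('side','s12.png');cv2.imwrite('pics/s12z.png',cv2.resize(s['frame'][130:290,200:440],None,fx=3.3,fy=3.3,interpolation=cv2.INTER_CUBIC)[:,:,::-1])
print(manip.read_state()['clock'])
E
```

```text
clock: 16.15
eef_pos: [455.8, -82.3, 144.7]
eef_rot: [-3.14, 0.002, 0.253]
wrist_force: [0.3, -0.8, 1.0]
finger_gap: 0.5
clock: 16.55
eef_pos: [457.5, -82.1, 142.9]
eef_rot: [-3.14, 0.002, 0.254]
wrist_force: [0.3, -0.5, -0.6]
finger_gap: 0.1
[1.99000e-01 4.64691e+01 2.20000e+02 2.26300e-01 1.82325e+01]
16.7
```

View pics/wr12.png

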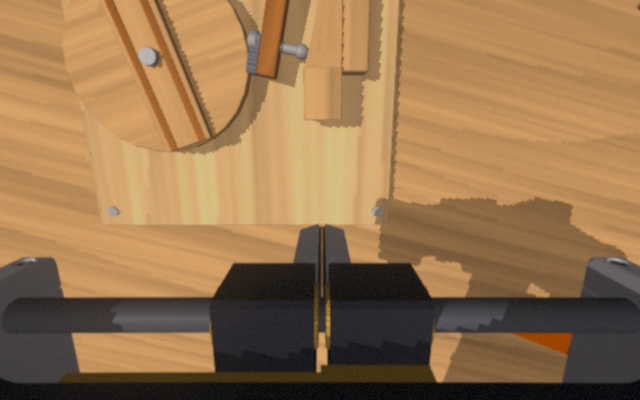

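View pics/s12z.png

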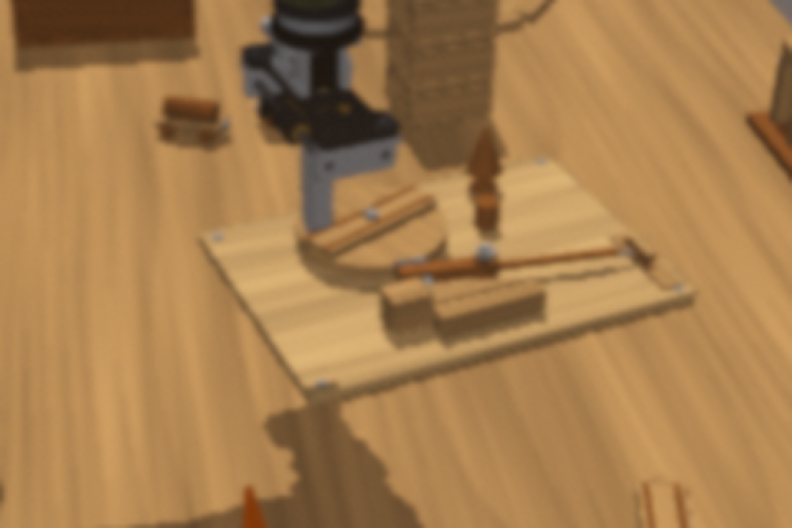

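Run:
```python
from h import *
c=cams.camera('wrist')
for px in[(304.5,67),(342,67),(304,120.5),(341,120.5)]:
    w=onz(c,px,48);print(wb(*w[:2]).round(1))
print(round(barang(cams.camera('top'))[0],4))
manip.sign_off()
```

```text
[-28.6  29.1]
[-28.6  -0.1]
[-69.   30.1]
[-69.    0.1]
0.1992
the job is handed in; nothing more can be done
```

The wedge is in place between fence and screw and holds the arm at about 0.20 rad, on the long mark. I handed the job in at about 17 s of the 72 s allowed. No verdict is reported.

**What I did:** I gripped the plain-wood wedge by its tail and laid it flat on the board at the fence mouth. I pushed it in until the pointer stood near the long mark, then let go. The pointer read a little low, so I nudged the wedge about 2 mm from behind with the fingers closed. Then I backed the arm clear.

**Last checks:**
- **Pointer:** the top camera gave 0.199 rad right after release and again at hand-in, with no fall-back. That camera reads about 0.002 low at rest. The earlier close wrist view, before the nudge, gave 0.193 where the top camera gave 0.192. Against the scale marks I judged 0.19. I did not repeat the close view of the scale after the nudge.
- **Wedge:** the tail centre is at about board x -49, y 15 mm. Its straight face is flush with the fence to within about 0.01 rad. Measured at the expected height, the tail came out at 30 x 40 mm, as it should if lying flat.
- **Forces and bystanders:** the largest force I read was about 8 N. The arm touched no other toy, and the tree, barrel, wagon and tunnel halves look unmoved in the pictures. I did not measure any bystander's position against the start.

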